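Re-tension the cam clamp on the brass spindle

TASK

Two cam clamps stand on the drilling bench; re-tension the one that holds the turned brass spindle: flip its red-balled lever fully open (towards the robot's side), then turn the black adjusting nut clockwise until its white arrow points at the green mark on the dial, then flip the lever fully closed again (away from the robot's side) so that the arrow still points at the green mark. Do not touch the other clamp, which holds a plain steel bar.

Things in the scene. Friction and masses are not known exactly. Their poses are not given: they have to be found in the camera images.
- brass_clamp: Clamp to work on: fixed grey plate 150 (x) x 230 (y) x 12 mm with a green bridge bar (46 mm wide, y -95 to +110, top z 80) over a turned brass spindle lying along x at y +30. Origin: centre of the plate's underside, on the table, z up; x points away from the robot at yaw 0 (yaw within 0.3 rad). Lever at y +30, nut at y -75, both in its frame.
- brass_lever (a joint): Cam lever angle q, rad. 0 closed, leaning to the clamp's +x; 1.4 (stop) fully open, leaning to -x. Pivot P in the clamp's frame (0, 30, 96) mm, axis along y; 10 mm rod, red ball of 26 mm with its centre at P + 80 mm x (sin(0.7 - q), 0, cos(0.7 - q)). Cheeks beside the pivot reach z 107. Stays where left; about 1.5 N at the ball moves it. Starts at 0 to 0.06.
- brass_nut (a joint): Nut angle q, rad, growing clockwise from above. Axis upright at (0, -75) mm in the clamp's frame. Black bar grip 56 x 14 mm, z 93 to 129, over a fixed dial 86 mm wide, top z 83. White stripe on its top = arrow, pointing at -0.87 - q rad from the clamp's x (counter-clockwise positive); green dial mark at q = 1.4. Starts 0 to 0.5, range -0.3 to 2.4; stays where left, 0.05 N m.
- steel_clamp: Bystander: a second clamp of the same make, size and frame, also closed, holding a plain steel bar 30 mm in diameter instead of the brass spindle. Not to be touched.

How it is judged:
By the outcome, as a careful person would: the job done as asked, in the order asked, and still so for the second after the job is handed in, with the robot touching nothing.
It also fails if it takes over 64 s, if anything falls off the work surface, if the arm or the gripper's body presses on something with over 40 N, if the wrist force passes 120 N, or if a joint passes its speed limit or range.

ROBOT

A 6-joint arm with a two-finger parallel gripper is mounted at the origin on the work surface. World frame = base frame: x ahead of the robot, y to its left, z up, the work surface at z = 0. Lengths are in m, angles in rad, forces in N, time in s.
With the tool pointing down it reaches from about 0.25 to 0.775 m from the base axis. Payload 8.9 kg.
Tool frame: the origin (TCP) lies at the very end of the fingers, on their centre line; the grasp point (between the pads) lies 19 mm behind it; z points along the fingers, y is the line along which they close (so a half turn about z gives the same grasp; the last joint's range is limited). The gripper opens to 85 mm and grips with 20 to 120 N. Pads are 22 mm wide; open, the fingers measure 114 mm over their backs; the gripper's body (76 mm by 85 mm) begins 54 mm behind the grasp point. The pads swing forward as they close: fully open they stand 13 mm farther back than shut.
Start: joints at [1.032, 0.291, -0.153, 1.127, 0, 1.431], TCP at [0.204, 0.484, 0.231] pointing down, gripper open.
Joint ranges: [-2.52, 2.52], [-0.91, 1.74], [-1.3, 1.37], [-1.96, 2.02], [-1.52, 1.47], [-3.14, 3.14]. Speed limits (rad/s): [2.22, 2.22, 2.79, 3.14, 3.14, 3.14].

INTERFACE

Orientations are given as a unit quaternion [w, x, y, z].
In Python, from cell import * gives the robot as it stands.
- The arm moves only by the tool drive_tool, never from a script. Its argument "series" is text: rows parted by semicolons, each of 7 numbers parted by spaces: the gripper command: -1 is shut, 1 is fully open, values between are in proportion, then the shift along the tool's x, y, z in units of 60 mm (1.0 is 60 mm), then the turn, a rotation vector about the tool's x, y, z in units of 6 degrees (1.0 is 6 degrees). A call has 1 to 20 rows; each row shifts and turns the commanded pose from where the row before left it, along the tool's axes as they then stand; what a row does not reach is not made up. A row lasts 1/8 s, in which the tool goes at most 62.5 mm and 10.7 degrees, less where a joint would pass 70% of its speed; a pose out of reach is approached as far as the arm can. A call is refused whole if a number of a shift passes 1 or a number of a turn 1, either way. A call with a gripper value outside its range is refused whole. The fingers move at their own pace and stop on an object; the grip force is fixed at half the most. Time passes only in rows, so rows that do not move let the fingers close. It gives the time, the measured TCP pose, the force, the opening and the grip force at its end, in the units of the state.
- read_state(): the state, without advancing time (a new reading comes with each control period).
- snapshot(name): name is "scene" or "top" or "wrist"; returns a dict with "color" (420x560x3 uint8, red, green, blue), "fx", "fy", "cx", "cy" (pixels), "origin" and "attitude" of the camera in the world; the wrist camera has in their place "tool_from_camera" (4x4, takes a point from camera to tool coordinates, whose origin is the TCP and whose axes are the flange's). Camera axes: x right, y down, z forward; pixel columns grow to the right and rows downward; lengths in m; the calibration is good to about 2 mm. The wrist camera is an equidistant fisheye: a pixel r from the principal point sees the ray r / f radians off the axis. A picture is of the moment at which its call begins: read the wrist's pose just before it. There is no depth.
- finish_job(): hands the job in; it is judged then, once.
The state is a dict: "time": time; "joint_positions": joint angles; "qd": joint speeds; "joint_efforts": joint torques, N m; "eef_pos": TCP position; "eef_rot": TCP orientation; "wrist_force": force on the tool from outside, world axes, zero at the start; "wrist_torque": the same for the moment, N m; "width": finger opening in m; "gripper_force": force on a finger pad.
Only numpy, scipy, OpenCV 4.12 (cv2) and the standard library are available. Lean on these libraries where they do the work, as an engineer would, in place of code of your own. Each camera call takes 0.05 s, during which the arm holds its last target. There are 200 camera calls.

## Working session

There is one attempt and no reset: what is moved stays moved. The work goes in short steps, Python scripts to look and compute and a tool call to move; the robot and the scene stay as the last step left them, time stands still between calls to the robot, and variables do not carry over. Pictures are saved under pics/ and viewed, at most 10 in all, crops included, and the job is handed in when it is done.

Besides the shell and the picture viewer there is one more tool, called after "Call:" as name(argument=value, ...) on one line, values as JSON. drive_tool: Moves the arm, as the interface text tells. Its arguments: {"type":"object","properties":{"series":{"type":"string"}},"required":["series"]}

```bash
mkdir -p pics; python3 - <<'E'
from cell import *
import cv2
s=read_state();print(s)
for n in("top","scene"):
    p=snapshot(n);cv2.imwrite(f"pics/{n}.png",p["color"][:,:,::-1]);print({k:v for k,v in p.items() if k!="color"})
E
```

```text
{'time': 0.0, 'joint_positions': array([ 1.03169800e+00,  2.91243737e-01, -1.54098146e-01,  1.12669500e+00,
       -1.76695227e-05,  1.43151648e+00]), 'qd': array([-5.13380374e-04, -2.29407720e-05,  7.21567058e-04,  6.23087747e-05,
       -4.45076439e-04, -1.08428170e-05]), 'joint_efforts': array([-4.04245029e-04, -5.37142396e+01,  3.31373692e+01,  1.58274465e-02,
       -1.20106042e-04, -2.53283922e-06]), 'eef_pos': array([0.20413133, 0.48323377, 0.2307618 ]), 'eef_rot': array([-1.98049406e-04,  1.98580335e-01,  9.80084418e-01, -5.87878071e-04]), 'wrist_force': array([ 0.56094358, -0.1889997 , -0.18812016]), 'wrist_torque': array([-0.03363739,  0.051855  ,  0.00243966]), 'gripper_force': 0.0, 'width': 0.08552525160528683}
{'fx': 438.43145023432567, 'fy': 438.43145023432567, 'cx': 284.11671202361555, 'cy': 215.55363844258852, 'origin': array([ 0.37017281, -0.01271625,  0.94582802]), 'attitude': array([-0.06705149,  0.71004197, -0.6972886 ,  0.07164569])}
{'fx': 446.85642152905115, 'fy': 446.85642152905115, 'cx': 287.43101587417766, 'cy': 207.47341655578384, 'origin': array([ 0.98415443, -0.33244517,  0.88351214]), 'attitude': array([-0.26272284,  0.8418646 ,  0.45250864, -0.13219923])}
```

View pics/top.png

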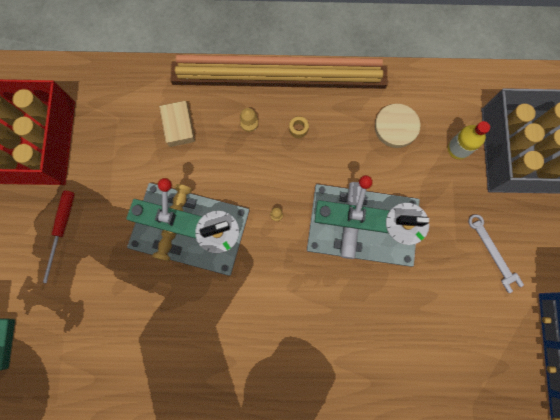

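View pics/scene.png

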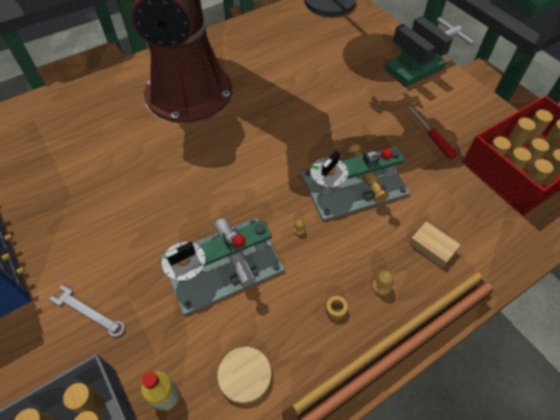

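The top view shows the brass clamp on the left, with its plate around (188,228), red ball (165,185) and nut (215,230). The steel clamp is on the right at (367,225). I'll zoom in on the brass clamp.

```bash
cat > h.py <<'E'
from cell import *
import cv2,numpy as np
from scipy.spatial.transform import Rotation as R
def Rq(q): return R.from_quat([q[1],q[2],q[3],q[0]]).as_matrix()
def w2p(p,P):
    c=(np.atleast_2d(P)-p["origin"])@Rq(p["attitude"])
    return np.c_[p["cx"]+p["fx"]*c[:,0]/c[:,2],p["cy"]+p["fy"]*c[:,1]/c[:,2]]
def p2w(p,uv,z):
    d=Rq(p["attitude"])@[(uv[0]-p["cx"])/p["fx"],(uv[1]-p["cy"])/p["fy"],1]
    return p["origin"]+d*(z-p["origin"][2])/d[2]
def pl(c,yaw,pts):
    pts=np.atleast_2d(pts)*1e-3
    return pts@R.from_euler('z',yaw).as_matrix().T+[c[0],c[1],0]
E
python3 - <<'E'
from h import *
p=snapshot("top")
for uv,z in [((165,185),.157),((215,231),.129),((188,228),.012),((150,184),.012),((249,207),.012),((236,273),.012),((128,241),.012)]: print(uv,p2w(p,uv,z).round(4))
cv2.imwrite("pics/z.png",cv2.resize(p["color"][165:285,110:270,::-1],None,fx=5,fy=5,interpolation=cv2.INTER_CUBIC))
E
```

```text
(165, 185) [0.5808 0.2056 0.157 ]
(215, 231) [0.5007 0.1131 0.129 ]
(188, 228) [0.5248 0.1895 0.012 ]
(150, 184) [0.6212 0.2787 0.012 ]
(249, 207) [0.5736 0.0596 0.012 ]
(236, 273) [0.4303 0.0824 0.012 ]
(128, 241) [0.4942 0.316  0.012 ]
```

View pics/z.png

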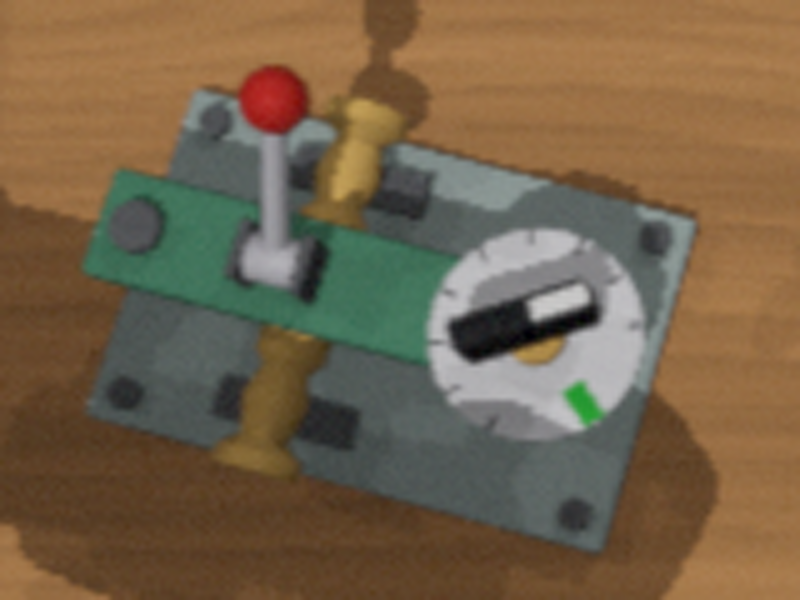

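The zoom shows the plate corners at (197,90), (697,215), (603,550) and (90,412), the ball at (274,99) and the dial centre at (536,334). The nut centre is at (524,321) and the arrow tip at about (595,299). I'll fit the clamp pose to these.

```bash
python3 - <<'E'
from h import *
from scipy.optimize import least_squares
p=snapshot("top")
f=lambda z:np.array(z)/5.+[110-.4,165-.4]
uv=f([(197,90),(697,215),(603,550),(90,412),(536,334),(524,321),(274,99)])
def mod(v):
    a=.7-v[3]
    return w2p(p,pl(v[:2],v[2],[(75,115,12),(75,-115,12),(-75,-115,12),(-75,115,12),(0,-75,83),(0,-75,129),(80*np.sin(a),30,96+80*np.cos(a))]))
r=least_squares(lambda v:(mod(v)-uv).ravel(),[.52,.19,-.2,0.03]);v=r.x
print(v,r.fun.reshape(-1,2).round(1))
a=p2w(p,f([595,299]),.129)-p2w(p,f([450,342]),.129);ang=np.arctan2(a[1],a[0]);print("arrow",ang,"q",-.87-(ang-v[2]))
c,y=v[:2],v[2]
print("P",pl(c,y,[0,30,96]),"nut",pl(c,y,[0,-75,129]),"ball",pl(c,y,[80*np.sin(.7-v[3]),30,157]),"open ball",pl(c,y,[-51.5,30,157]))
s=read_state();print(Rq(s["eef_rot"]).round(3))
E
```

```text
[ 0.52543373  0.18812063 -0.23986896  0.02794071] [[-0.3 -0.6]
 [ 0.4  0.6]
 [ 0.1  0.7]
 [-1.   0.6]
 [ 0.6 -0.2]
 [-0.4 -1.5]
 [ 0.5  0.3]]
arrow -1.2572717384519767 q 0.14740277425039305
P [[0.53256099 0.2172617  0.096     ]] nut [[0.50761558 0.11526795 0.129     ]] ball [[0.58094285 0.20542857 0.157     ]] open ball [[0.48253548 0.22949683 0.157     ]]
[[-0.921  0.389 -0.   ]
 [ 0.389  0.921 -0.001]
 [ 0.    -0.001 -1.   ]]
```

Call:
drive_tool(series="-1 0 0 0 0 0 -0.77; -1 0 0 0 0 0 -0.77; -1 -0.67 -0.25 0 0 0 0; -1 -0.67 -0.25 0 0 0 0; -1 -0.67 -0.25 0 0 0 0; -1 -0.67 -0.25 0 0 0 0; -1 -0.67 -0.25 0 0 0 0; -1 -0.67 -0.25 0 0 0 0; -1 -0.67 -0.25 0 0 0 0; -1 -0.67 -0.25 0 0 0 0; -1 -0.67 -0.25 0 0 0 0; -1 -0.67 -0.25 0 0 0 0; -1 -0.67 -0.25 0 0 0 0; -1 -0.67 -0.25 0 0 0 0; -1 0 0 0 0 0 0; -1 0 0 0 0 0 0")

```text
time: 2.2
eef_pos: [0.63, 0.1948, 0.2308]
eef_rot: [-0.001, 0.119, 0.993, -0.0]
wrist_force: [0.6, 0.3, 0.8]
width: -0.0002
gripper_force: 0.0
```

Call:
drive_tool(series="-1 0 0 0.5 0 0 0; -1 0 0 0.5 0 0 0; -1 0 0 0.48 0 0 0; -1 0 0 0 0 0 0; -1 0.23 0 0 0 0 0; -1 0.23 0 0 0 0 0; -1 0.23 0 0 0 0 0; -1 0.23 0 0 0 0 0; -1 0.23 0 0 0 0 0; -1 0.23 0 0 0 0 0; -1 0.23 0 0 0 0 0; -1 0.23 0 0 0 0 0; -1 0 0 0 0 0 0; -1 0 0 0 0 0 0")

```text
time: 3.95
eef_pos: [0.523, 0.2208, 0.1424]
eef_rot: [-0.0, 0.119, 0.993, -0.0]
wrist_force: [0.5, -0.1, 0.2]
width: -0.0003
gripper_force: 0.0
```

Call:
drive_tool(series="-1 0.05 0 0 0 0 0; -1 0.05 0 0 0 0 0; -1 0 0 0 0 0 0")

```text
time: 4.32
eef_pos: [0.5175, 0.2222, 0.1426]
eef_rot: [0.0, 0.119, 0.993, -0.0]
wrist_force: [1.5, -1.0, 0.0]
width: 0.0002
gripper_force: 0.6
```

```bash
python3 - <<'E'
from h import *
p=snapshot("scene");a=snapshot("top");print(read_state()["wrist_force"])
i=cv2.resize(p["color"][120:240,280:440,::-1],None,fx=4,fy=4,interpolation=cv2.INTER_CUBIC)
cv2.imwrite("pics/s2.png",i)
E
```

```text
[ 1.59458698 -0.59323615  0.40318684]
```

View pics/s2.png

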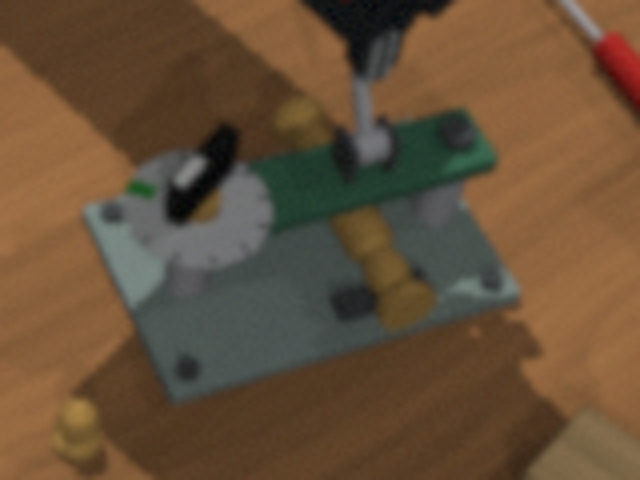

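The lever now leans towards the robot, with its rod at (362,100) and the ball hidden behind the finger. I'll push on gently until it meets the stop.

Call:
drive_tool(series="-1 0.04 0 0 0 0 0; -1 0.04 0 0 0 0 0; -1 0 0 0 0 0 0")

```text
time: 4.8
eef_pos: [0.5125, 0.2234, 0.1425]
eef_rot: [-0.0, 0.119, 0.993, 0.0]
wrist_force: [2.0, -0.4, 0.1]
width: -0.0001
gripper_force: 0.5
```

Call:
drive_tool(series="-1 0.04 0 0 0 0 0; -1 0.03 0 0 0 0 0; -1 0 0 0 0 0 0")

```text
time: 5.18
eef_pos: [0.5091, 0.2243, 0.1427]
eef_rot: [0.0, 0.119, 0.993, -0.0]
wrist_force: [4.8, -0.9, 0.9]
width: 0.0002
gripper_force: 1.7
```

Call:
drive_tool(series="-1 0.03 0 0 0 0 0; -1 0 0 0 0 0 0")

```text
time: 5.42
eef_pos: [0.5085, 0.2246, 0.1431]
eef_rot: [0.002, 0.119, 0.993, 0.0]
wrist_force: [7.2, -2.9, 2.2]
width: -0.0002
gripper_force: 3.3
```

Call:
drive_tool(series="-1 0.03 0 0 0 0 0; -1 0 0 0 0 0 0")

```text
time: 5.68
eef_pos: [0.5079, 0.2249, 0.1437]
eef_rot: [0.003, 0.119, 0.993, 0.0]
wrist_force: [10.5, -4.0, 2.9]
width: 0.0003
gripper_force: 4.9
```

Call:
drive_tool(series="-1 -0.3 0 0 0 0 0; -1 -0.1 0 -0.5 0 0 0; -1 0 0 -0.5 0 0 0; -1 0 0 -0.5 0 0 0; 0.2 0 -0.5 0 0 0 0.97; 0.2 0 0 0 0 0 0.97; 0.2 0 0 0 0 0 0.97; 0.2 0 0 0 0 0 0.97; 0.2 0 0 0 0 0 0.97; 0.2 0 0 0 0 0 0.97; 0.2 0 0 0 0 0 0.97; 0.2 0 0 0 0 0 0.97; 0.2 0 0 0 0 0 0.97; 0.2 0 0 0 0 0 0.97; 0.2 0 0 0 0 0 0")

```text
time: 7.55
eef_pos: [0.5207, 0.1905, 0.2322]
eef_rot: [-0.001, 0.586, 0.81, -0.0]
wrist_force: [-0.0, 0.1, -0.2]
width: 0.0511
gripper_force: 0.0
```

```bash
python3 - <<'E'
from h import *
s=read_state();M=Rq(s["eef_rot"]);print(s["eef_pos"],np.arctan2(M[1,1],M[0,1]),s["width"],s["joint_positions"])
print("shift units",M.T@(np.array([.5076,.1153,.098])-s["eef_pos"])/.06)
w=snapshot("wrist");print(w["tool_from_camera"].round(3),w["fx"],w["cx"],w["cy"])
cv2.imwrite("pics/w1.png",w["color"][:,:,::-1])
E
```

```text
[0.52065009 0.19051783 0.23216726] 0.3173478421697592 0.05107487375670271 [ 2.18569723e-01  3.47562778e-01 -7.00058959e-02  1.15477351e+00
  5.88607509e-04  1.47201830e+00]
shift units [-1.1248123  -0.59452293  2.23617379]
[[ 0.    -0.961 -0.275  0.07 ]
 [ 1.     0.     0.    -0.   ]
 [-0.    -0.275  0.961 -0.143]
 [ 0.     0.     0.     1.   ]] 325.19226210127806 277.0047087791019 206.1784271634573
```

View pics/w1.png

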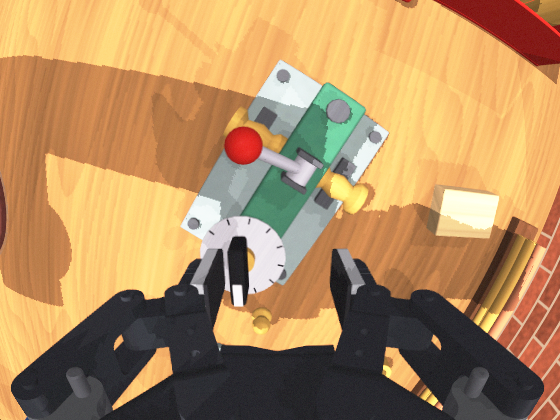

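The wrist view shows the lever open, with the ball at (243,146). The bar top runs from (238,238) to the arrow end at (238,304), parallel to the pads.

```bash
cat >> h.py <<'E'
def wray(w,s,uv,z):
    d=np.array([uv[0]-w["cx"],uv[1]-w["cy"]]);r=np.hypot(*d);t=r/w["fx"]
    c=np.r_[d/r*np.sin(t),np.cos(t)];T=w["tool_from_camera"];M=Rq(s["eef_rot"])
    o=s["eef_pos"]+M@T[:3,3];v=M@T[:3,:3]@c
    return o+v*(z-o[2])/v[2]
E
python3 - <<'E'
from h import *
s=read_state();w=snapshot("wrist");M=Rq(s["eef_rot"])
a=wray(w,s,(236,239),.129);b=wray(w,s,(238,303),.129)
print(a,b,"ctr",(a+b)/2,"len",np.linalg.norm(a-b),"ang",np.arctan2(*(b-a)[1::-1]),"ball",wray(w,s,(243,146),.157))
print(M.T@((a+b)/2-[0,0,.031]-s["eef_pos"])/.06)
E
```

```text
[0.49738717 0.15297083 0.129     ] [0.51563536 0.09348554 0.129     ] ctr [0.50651127 0.12322819 0.129     ] len 0.06222134954626449 ang -1.273141911114629 ball [0.48305065 0.23048201 0.157     ]
[-0.99097891 -0.57463965  2.23700904]
```

Call:
drive_tool(series="0.2 -0.36 -0.195 0 0 0 0; 0.2 -0.36 -0.195 0 0 0 0; 0.2 -0.36 -0.195 0 0 0 0; 0.2 0 0 0.4 0 0 0; 0.2 0 0 0.4 0 0 0; 0.2 0 0 0.4 0 0 0; 0.2 0 0 0.4 0 0 0; 0.2 0 0 0.4 0 0 0; 0.2 0 0 0.22 0 0 0; 0.2 0 0 0 0 0 0; -1 0 0 0 0 0 0; -1 0 0 0 0 0 0; -1 0 0 0 0 0 0; -1 0 0 0 0 0 0; -1 0 0 0 0 0 0; -1 0 0 0 0 0 0")

```text
time: 9.65
eef_pos: [0.5076, 0.1176, 0.1003]
eef_rot: [-0.0, 0.587, 0.81, -0.0]
wrist_force: [-5.5, -1.6, 9.6]
width: 0.0129
gripper_force: 59.4
```

```bash
python3 - <<'E'
from h import *
s=read_state();M=Rq(s["eef_rot"]);a=np.arctan2(M[1,1],M[0,1]);print(s["eef_pos"],a,s["width"],s["wrist_force"],s["wrist_torque"],s["joint_positions"])
t=-.87-1.4-.2399+np.pi/2
print("turn deg (about tool z, +)",np.degrees(a-t))
E
```

```text
[0.50764595 0.11762065 0.10030152] 0.316459158690843 0.012879050169428743 [-5.49647862 -1.6328094   9.62978169] [-0.40965224  1.15880739 -0.05688996] [ 8.76277126e-02  3.96824350e-01 -3.69937604e-01  8.04530252e-01
 -4.86381189e-04  1.34196489e+00]
turn deg (about tool z, +) 71.93845118113138
```

Call:
drive_tool(series="-1 0 0 -0.03 0 0 0; -1 0 0 0 0 0 0.75; -1 0 0 0 0 0 0.75; -1 0 0 0 0 0 0.75; -1 0 0 0 0 0 0.75; -1 0 0 0 0 0 0.75; -1 0 0 0 0 0 0.75; -1 0 0 0 0 0 0.75; -1 0 0 0 0 0 0.75; -1 0 0 0 0 0 0.75; -1 0 0 0 0 0 0.75; -1 0 0 0 0 0 0.75; -1 0 0 0 0 0 0.75; -1 0 0 0 0 0 0.75; -1 0 0 0 0 0 0.75; -1 0 0 0 0 0 0.75; -1 0 0 0 0 0 0.75; -1 0 0 0 0 0 0; -1 0 0 0 0 0 0")

```text
time: 12.02
eef_pos: [0.5084, 0.1172, 0.1005]
eef_rot: [0.001, 0.951, 0.311, -0.0]
wrist_force: [4.0, -3.0, -16.7]
width: 0.013
gripper_force: 60.2
```

```bash
python3 - <<'E'
from h import *
s=read_state();M=Rq(s["eef_rot"]);a=np.arctan2(M[1,1],M[0,1]);print(s["eef_pos"],a,s["width"],s["wrist_force"],s["wrist_torque"])
t=-.87-1.4-.2399+np.pi/2
print("turn deg left",np.degrees(a-t))
E
```

```text
[0.50843415 0.11724282 0.10048863] -0.9391020772685172 0.013001387556556974 [  4.02343953  -3.02131384 -16.74855932] [-0.78986835 -1.0013432  -0.05112281]
turn deg left 9.144043076082911e-05
```

Call:
drive_tool(series="0.2 0 0 0.03 0 0 0; 0.2 0 0 0 0 0 0; 0.2 0 0 0 0 0 0; 0.2 0 0 0 0 0 0; 0.2 0 0 -0.3 0 0 0; 0.2 0 0 -0.5 0 0 0; 0.2 0 0 -0.5 0 0 0; 0.2 0 0 -0.5 0 0 0; 0.2 0 0 -0.4 0 0 0; 0.2 -1 0 0 0 0 0; 0.2 -0.5 0 0 0 0 0; 0.2 0 0 0 0 0 0")

```text
time: 13.52
eef_pos: [0.4342, 0.0641, 0.2317]
eef_rot: [0.0, 0.951, 0.31, 0.0]
wrist_force: [-0.0, -0.3, 0.3]
width: 0.0513
gripper_force: 0.0
```

```bash
python3 - <<'E'
from h import *
s=read_state();print(s["eef_pos"],s["joint_positions"])
w=snapshot("wrist");t=snapshot("top")
z=lambda i:cv2.resize(i,(400,300),interpolation=cv2.INTER_CUBIC)
cv2.imwrite("pics/w2.png",np.hstack([cv2.resize(w["color"],(400,300)),z(t["color"][165:285,110:270])])[:,:,::-1])
cv2.imwrite("pics/w2full.png",w["color"][:,:,::-1])
E
```

```text
[0.43423433 0.06409185 0.23174654] [-2.02663148e-02  1.26646782e-01 -3.62895044e-01  1.08101368e+00
 -6.66047414e-05  2.49187603e+00]
```

View pics/w2.png

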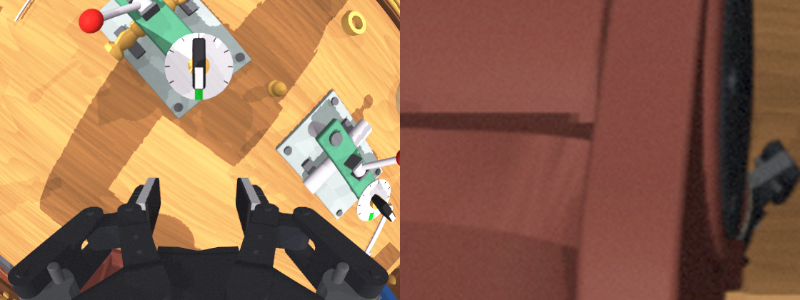

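The wrist half shows the arrow (198,77) pointing at the green mark (199,95). I'll measure the angle, and work out the move to the lever.

```bash
python3 - <<'E'
from h import *
s=read_state();w=snapshot("wrist");M=Rq(s["eef_rot"])
I=w["color"].astype(int);r,g,b=I[...,0],I[...,1],I[...,2]
win=np.zeros(r.shape,bool);win[120:142,265:292]=1
m=win&(g>r+60)&(g>b+60);ys,xs=np.nonzero(m);G=wray(w,s,(xs.mean(),ys.mean()),.083)
win[:]=0;win[45:130,262:292]=1
blk=(r+g+b<150)&win;ys,xs=np.nonzero(blk);print(len(xs),xs.min(),xs.max(),ys.min(),ys.max())
for y in range(54,136,4): print(y,[ (int(r[y,x])+int(g[y,x])+int(b[y,x]))//3 for x in range(264,292,1)])
v=[.52543,.18812,-.23987];c=pl(v[:2],v[2],[0,-75,83])[0]
print("green",G,np.arctan2(*(G-c)[1::-1])-v[2],"expect",-2.27)
a=np.arctan2(M[1,1],M[0,1]);t=1.331
print("yaw turn deg",np.degrees(a-t))
P=np.array([.53256,.21726]);x=np.array([.971,-.238])
for d in(-.115,): tg=np.r_[P+d*x,.2317];print(tg,M.T@(tg-s["eef_pos"])/.06)
E
```

```text
348 269 286 56 126
54 [255, 255, 255, 255, 255, 255, 255, 255, 255, 255, 255, 255, 254, 173, 233, 255, 255, 255, 244, 240, 240, 238, 237, 240, 240, 239, 238, 239]
58 [255, 255, 255, 255, 253, 116, 52, 56, 57, 61, 60, 59, 63, 61, 60, 61, 58, 62, 65, 65, 49, 52, 137, 240, 239, 237, 237, 240]
62 [255, 255, 255, 255, 197, 60, 51, 57, 64, 58, 65, 66, 62, 59, 63, 64, 65, 68, 65, 61, 53, 45, 84, 215, 239, 237, 239, 240]
66 [255, 255, 255, 255, 183, 53, 53, 52, 59, 60, 60, 67, 64, 60, 62, 61, 63, 64, 67, 64, 51, 46, 76, 206, 237, 238, 239, 240]
70 [255, 255, 255, 255, 228, 52, 52, 57, 61, 64, 62, 63, 62, 63, 67, 64, 64, 61, 65, 61, 53, 48, 65, 203, 238, 238, 237, 236]
74 [255, 255, 255, 255, 214, 46, 53, 54, 62, 66, 64, 60, 62, 66, 64, 61, 65, 66, 66, 58, 55, 43, 51, 200, 238, 239, 238, 237]
78 [255, 255, 255, 255, 199, 44, 52, 59, 60, 64, 65, 62, 64, 62, 67, 67, 63, 62, 63, 59, 53, 42, 36, 185, 230, 230, 228, 232]
82 [255, 255, 255, 255, 183, 47, 54, 53, 59, 59, 66, 64, 61, 70, 63, 64, 66, 63, 60, 45, 43, 45, 35, 185, 231, 230, 229, 229]
86 [223, 218, 214, 214, 145, 43, 50, 55, 62, 62, 63, 
[... 1195 characters left out ...]
 68, 204, 251, 251, 251, 251, 251, 251, 251, 251, 251, 240, 148, 38, 35, 68, 202, 224, 226, 228, 226]
126 [220, 218, 219, 224, 219, 170, 35, 33, 182, 246, 246, 245, 246, 246, 246, 247, 246, 246, 229, 138, 34, 73, 184, 220, 225, 226, 223, 225]
130 [218, 215, 224, 238, 236, 236, 237, 221, 126, 90, 84, 86, 87, 82, 82, 78, 85, 80, 110, 200, 226, 226, 226, 227, 226, 224, 223, 225]
134 [237, 234, 236, 237, 234, 236, 238, 223, 140, 90, 88, 87, 85, 84, 83, 79, 85, 80, 110, 196, 224, 227, 227, 226, 227, 228, 228, 225]
green [0.47850397 0.09615559 0.083     ] -2.3207321264059355 expect -2.27
yaw turn deg -130.15091956646674
[0.420895 0.24463  0.2317  ] [ 1.56176320e+00 -2.57028476e+00  4.91822557e-04]
```

```bash
python3 - <<'E'
from h import *
s=read_state();w=snapshot("wrist")
M=Rq(s["eef_rot"])
a=wray(w,s,(277.6,98),.129);b=wray(w,s,(277.3,124),.129)
I=w["color"].astype(int);m=np.zeros(I.shape[:2],bool);m[120:160,265:292]=1
m&=(I[...,1]>I[...,0]+60)&(I[...,1]>I[...,2]+60);ys,xs=np.nonzero(m);print(len(xs),xs.mean(),ys.mean(),ys.min(),ys.max())
G=wray(w,s,(xs.mean(),ys.mean()),.083)
for q in(a,b,G):print(M.T@(q-s["eef_pos"])*1e3)
ang=np.arctan2(*(b-a)[1::-1]);print("arrow ang",ang)
c=b-.021*(b-a)/np.linalg.norm(b-a)
print(c, "dir ctr->green", np.arctan2(*(G-c)[1::-1]))
E
```

```text
154 277.0 135.5 129 142
[8.28762445e+01 8.99356728e-03 1.02648670e+02]
[ 63.20994207  -0.20469736 102.63008914]
[ 51.68317332  -0.4105481  148.61918484]
arrow ang -2.5218006878817194
[0.50443816 0.11464326 0.129     ] dir ctr->green -2.5236051190326894
```

The arrow is on the mark to within about 0.1°, and the lever is open. Next I'll close the lever from the robot's side.

Call:
drive_tool(series="-1 0.312 -0.514 0 0 0 0; -1 0.312 -0.514 0 0 0 0; -1 0.312 -0.514 0 0 0 0; -1 0.312 -0.514 0 0 0 0; -1 0.312 -0.514 0 0 0 0; -1 0 0 0 0 0 -1; -1 0 0 0 0 0 -1; -1 0 0 0 0 0 -1; -1 0 0 0 0 0 -1; -1 0 0 0 0 0 -1; -1 0 0 0 0 0 -1; -1 0 0 0 0 0 -1; -1 0 0 0 0 0 -1; -1 0 0 0 0 0 -1; -1 0 0 0 0 0 -1; -1 0 0 0 0 0 -1; -1 0 0 0 0 0 -1; -1 0 0 0 0 0 -1; -1 0 0 0 0 0 -1")

```text
time: 16.1
eef_pos: [0.4206, 0.2452, 0.231]
eef_rot: [-0.0, 0.497, 0.868, -0.0]
wrist_force: [0.1, -0.3, -0.6]
width: -0.0
gripper_force: 0.0
```

Call:
drive_tool(series="-1 0 0 0 0 0 -1; -1 0 0 0 0 0 -1; -1 0 0 0 0 0 -1; -1 0 0 0 0 0 -1; -1 0 0 0 0 0 -1; -1 0 0 0 0 0 -1; -1 0 0 0 0 0 -1; -1 0 0 0 0 0 -0.69; -1 0 0 0 0 0 0")

```text
time: 17.23
eef_pos: [0.4205, 0.2451, 0.231]
eef_rot: [-0.0, 0.119, 0.993, -0.0]
wrist_force: [-0.5, 0.2, -0.1]
width: 0.0002
gripper_force: 0.0
```

Call:
drive_tool(series="-1 0 0 0.5 0 0 0; -1 0 0 0.5 0 0 0; -1 0 0 0.48 0 0 0; -1 0 0 0 0 0 0; -1 -0.235 0 0 0 0 0; -1 -0.235 0 0 0 0 0; -1 -0.235 0 0 0 0 0; -1 -0.235 0 0 0 0 0; -1 -0.235 0 0 0 0 0; -1 -0.235 0 0 0 0 0; -1 -0.235 0 0 0 0 0; -1 -0.235 0 0 0 0 0; -1 -0.235 0 0 0 0 0; -1 0 0 0 0 0 0; -1 0 0 0 0 0 0")

```text
time: 19.1
eef_pos: [0.5437, 0.2144, 0.1426]
eef_rot: [0.0, 0.12, 0.993, -0.0]
wrist_force: [0.7, -0.1, 0.2]
width: -0.0
gripper_force: 0.0
```

Call:
drive_tool(series="-1 -0.05 0 0 0 0 0; -1 -0.05 0 0 0 0 0; -1 -0.05 0 0 0 0 0; -1 0 0 0 0 0 0")

```text
time: 19.6
eef_pos: [0.5524, 0.2122, 0.1424]
eef_rot: [0.0, 0.12, 0.993, -0.0]
wrist_force: [-1.8, -0.1, -0.1]
width: -0.0001
gripper_force: 0.5
```

Call:
drive_tool(series="-1 -0.04 0 0 0 0 0; -1 -0.04 0 0 0 0 0; -1 0 0 0 0 0 0")

```text
time: 19.98
eef_pos: [0.5567, 0.2112, 0.1424]
eef_rot: [-0.0, 0.119, 0.993, 0.0]
wrist_force: [-3.2, -0.5, 1.7]
width: -0.0004
gripper_force: 1.8
```

Call:
drive_tool(series="-1 -0.03 0 0 0 0 0; -1 -0.03 0 0 0 0 0; -1 0 0 0 0 0 0")

```text
time: 20.35
eef_pos: [0.5573, 0.211, 0.1422]
eef_rot: [-0.003, 0.119, 0.993, 0.0]
wrist_force: [-14.2, 3.7, 7.2]
width: 0.0003
gripper_force: 8.1
```

Call:
drive_tool(series="-1 0.3 0 0 0 0 0; -1 0.3 0 0 0 0 0; -1 0 0 -0.5 0 0 0; -1 0 0 -0.5 0 0 0; -1 0 0 -0.5 0 0 0; -1 0 0 -0.5 0 0 0; -1 0.6 0.6 0 0 0 0; -1 0.6 0.6 0 0 0 0; -1 0.6 0.6 0 0 0 0; -1 0.6 0.6 0 0 0 0; -1 0.6 0.6 0 0 0 0; -1 0.4 0.6 0 0 0 0; -1 0 0 0 0 0 0; -1 0 0 0 0 0 0")

```text
time: 22.1
eef_pos: [0.3789, 0.477, 0.2625]
eef_rot: [0.0, 0.119, 0.993, -0.0]
wrist_force: [1.3, -0.8, 0.1]
width: 0.0003
gripper_force: 0.0
```

```bash
python3 - <<'E'
from h import *
s=read_state();print(s["eef_pos"],s["wrist_force"])
p=snapshot("top")
cv2.imwrite("pics/z2.png",cv2.resize(p["color"][165:285,110:270,::-1],None,fx=5,fy=5,interpolation=cv2.INTER_CUBIC))
E
```

```text
[0.37894737 0.4770059  0.26248758] [ 1.29682319 -0.77733736  0.11616771]
```

View pics/z2.png

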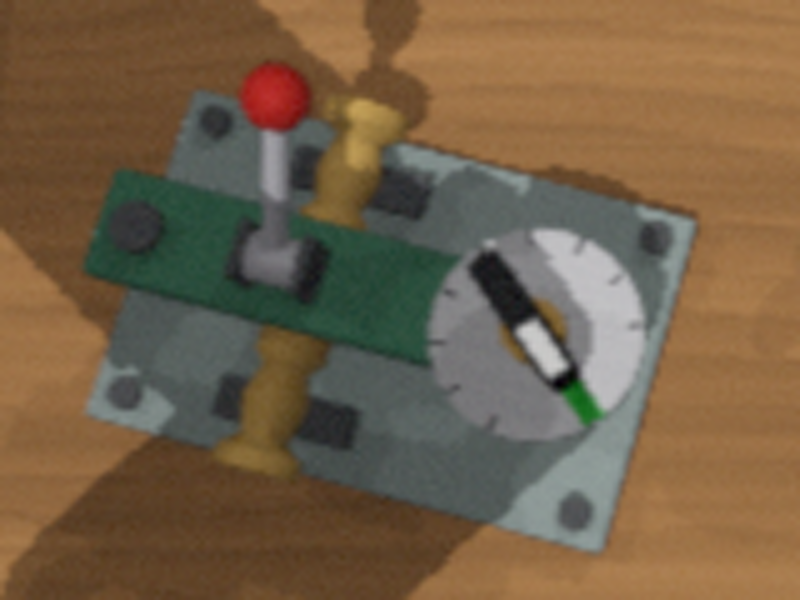

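The lever is closed, with the ball at (276,96), slightly further over than at the start. The arrow at (545,350) points at the green mark (583,402), so I'm handing the job in.

```bash
python3 -c "
from cell import *
print(finish_job())"
```

```text
the job is handed in; nothing more can be done
None
```

The brass clamp is re-tensioned and the job handed in at about 22 s: lever opened to its stop, nut turned clockwise until the arrow met the green mark, then lever closed to its stop with the arrow still on the mark and the steel clamp untouched; no verdict came back.

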